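# Plug the airbrush riser tube into the air manifold and turn the air on

### The job

Take the longer of the two alloy tubes out of the wooden holder and push it, foot down, into the big open push-fit connector on the air manifold: drive it on past the tight seal until you feel it stop on the hard bottom, whose depth you cannot see, but do not ram it. Let go, and only then throw the manifold's lever right over to turn the air on; leave the tube standing fully home, and the short tube, spools, mug and bowl where they are.

Things in the scene. Friction and masses are not known exactly. Their poses are not given: they have to be found in the camera images.
- tube: the longer tube: plain aluminium, 14 mm outside diameter, 160 mm long, 40 to 70 g, standing upright in one of the two holes of the holder with its top free. Origin: centre of its foot (lower end); z runs up along the tube. The foot has a 2 mm 45-degree chamfer (flat foot 10 mm across).
- tube_short: the shorter tube: same material and 14 mm diameter but 120 mm long, standing in the other hole; it stays there. Origin: centre of its foot.
- holder: fixed wooden block 60 x 150 x 50 mm with two 18 mm holes, 40 mm deep, at y = -45 and +45 mm in its frame. Origin: centre of its underside; either tube may be in either hole.
- manifold: fixed air manifold: aluminium bar 60 x 240 x 40 mm, long side along its y. Origin: centre of its underside. On its top, the big push-fit connector at y = +75 mm (grey, 32 mm wide, top 90 mm above the table), a narrower plugged brass connector 22 mm wide at y = +10 mm (74 mm high), and the lever valve at y = -80 mm; a brass stub sticks out of its +y end.
- port_mouth (a point): centre of the open mouth of the big connector, 90 mm above the table; z up. The bore is 16 mm wide with a 3 mm deep 45-degree lead-in (22 mm wide at the top); sprung collet pads 8 mm down hold a tube lightly. The hard bottom lies 24 to 42 mm below the mouth: it differs each time, is not measured and must be felt. The top of the seal ring waits 12 mm above that bottom.
- seal (a joint): how far the foot has driven the rubber seal ring down the bore, in m: 0 untouched, 0.012 when the tube stands on the hard bottom. It moves against a steady 13 N and does not spring back; a tube dropped or lightly pressed in stops on it. The bottom is felt as a sharp rise above that steady load: 5 to 10 N more is ample to seat the tube, over 40 N in all does harm.
- air_lever (a joint): angle of the lever: 0 = air off, leaning 0.5 rad from upright towards the manifold's -x; 1.0 = fully open, leaning 0.5 rad towards its +x. It stays where it is left, and needs about 1 N at the ball. It may start a little open, up to 0.15 rad.
- air_lever_tip (a point): centre of the 26 mm ball at the top of the lever; the upright lever reaches 150 mm above the table. The lever is 75 mm long (10 mm rod) and swings about a pivot parallel to the manifold's y axis, 62 mm above the table at x = 0, y = -80 mm in the manifold's frame, so it can be pushed over in the manifold's +x direction.
- spool_wood: a wooden thread spool, 32 mm wide and 46 mm high, standing loose on the robot's side of the manifold. Origin: centre of its underside.
- spool_dark: a dark metal spool of the same size standing loose on the robot's side of the holder. Origin: centre of its underside.
- mug: white mug, 80 mm wide and 80 mm high, loose, its handle turned away from the robot. Origin: centre of its underside.
- bowl: blue bowl, 110 mm wide and 60 mm high, loose. Origin: centre of its underside.

How it is judged:
On the way, in this order (a step that is already met when the one before it is completed fails the run):
1. the longer tube is fully home in the big connector (value of joint seal above 0.0105 m and z of tube in the frame of port_mouth below -0.0225 m and horizontal distance between tube and port_mouth below 0.003 m and angle between tube's own z axis and vertical below 0.12 rad), for 0.2 s.
2. the tube has been let go, the lever not yet thrown (contact force between the fingers and tube below 0.1 N and value of joint air_lever below 0.3 rad), for 0.1 s.
3. the lever is thrown over (value of joint air_lever above 0.85 rad), for 0.1 s.
At the end, for the whole second after the job is handed in: The longer tube stands in the big connector, having driven the seal to within 1.5 mm of the hard bottom (beyond 10.5 of 12 mm), its foot at least 22.5 mm below the mouth, within 3 mm of the bore's axis, tilted less than 0.12 rad and at rest, and the lever is open beyond 0.85 rad (all of step 1 and linear speed of tube below 0.01 m/s and value of joint air_lever above 0.85 rad); the robot touches nothing.
It fails at once if the tube is rammed or wedged: more than 40 N between it and the manifold's parts, the seal counted in (contact force between tube and manifold above 40 N).
It fails at once if the short tube is moved more than 25 mm (distance of tube_short from where it was at the start of the episode above 0.025 m).
It fails at once if a spool, the mug or the bowl is moved more than 30 mm (distance of any of spool_wood, spool_dark, mug, bowl from where it was at the start of the episode above 0.03 m).
It also fails if it takes over 64 s, if anything falls off the work surface, if the arm or the gripper's body presses on something with over 40 N, if the wrist force passes 120 N, or if a joint passes its speed limit or range.

### The arm

A 7-joint arm with a two-finger parallel gripper is mounted at the origin on the work surface. World frame = base frame: x ahead of the robot, y to its left, z up, the work surface at z = 0. Lengths are in m, angles in rad, forces in N, time in s.
With the tool pointing down it reaches from about 0.4 to 0.9 m from the base axis. Payload 5.6 kg.
Tool frame: the origin (TCP) lies midway between the tips of the shut fingers; the grasp point (between the pads) lies 19 mm behind it; y points along the fingers, z is the direction in which the jaws open and shut, and the axes are right-handed (so a half turn about y gives the same grasp; the last joint's range is limited). The gripper opens to 92 mm and grips with 3 to 60 N. Pads are 20 mm wide; open, the fingers measure 128 mm over their backs; the gripper's body (75 mm by 189 mm) begins 69 mm behind the grasp point.
Start: joints at [1.14, 0.468, -0.012, 1.603, 0.006, 1.071, -0.056], TCP at [0.246, -0.602, 0.215] pointing down, gripper open.
Joint ranges: [-2.53, 2.53], [-0.31, 2.02], [-1.57, 1.55], [0.28, 2.44], [-1.29, 4.43], [0.15, 1.84], [-2.92, 2.92]. Speed limits (rad/s): [2.57, 2.57, 3.14, 3.14, 3.14, 3.14, 3.14].

### API

Orientations are given as a 3x3 rotation matrix whose columns are the frame's x, y, z axes.
In Python, from station import env, effector, solver, viewer, workorder, search_frame, tip_of gives the robot as it stands. Calls block until the motion is done:
- env.reach(position, orientation): joint-space move of the TCP to a pose.
- env.movel(position, frame=None, rate=0.15): straight line of the TCP; frame=None keeps the orientation; rate is the mean speed in m/s.
- env.goto_joints(angles): joint-space move.
- effector.release() and effector.grasp(squeeze=None): open the fingers fully, or close them until they stop; squeeze is the grip in N (None keeps the last).
- env.pause(seconds).
- solver.inverse_kinematics(position, orientation): joint angles nearest the present ones, or None.
- env.sense(): the state.
- viewer.read_camera(name): name is "side" or "top" or "wrist"; returns (picture, depth): 480x640x3 uint8, red, green, blue; 480x640 float32, m along the optical axis (not along the pixel's ray), 0 where there is no reading.
- viewer.camera_info(name): a dict with "intrinsics" (3x3 intrinsics, pixels), "eye" and "rotation" of the camera in the world; the wrist camera has in their place "T_tool_cam" (4x4, takes a point from camera to tool coordinates, whose origin is the TCP and whose axes are the tool frame's). Camera axes: x right, y up, looking along -z (the intrinsics and any distortion apply to the point x, -y, -z); pixel columns grow to the right and rows downward; lengths in m; the calibration is good to about 2 mm. A picture is of the moment at which its call begins: read the wrist's pose just before it. camera_info takes no time and is no camera call.
A pose or a line that the arm cannot do raises env.PlanningError and nothing moves.
- workorder.finish_job(): hands the job in, once; it reports no verdict.
Trained networks look in the newest picture that a camera, given by its name, has taken for a name from the list of things; names that differ only in an ending like _2 or _b are one class to them, and where a whole thing is asked for, a point or a joint stands for the part that bears it (a point fixed in the world has none). Each returns a list of dicts, best first, with "score" (0 to 1); they miss things now and then, are a little off and sometimes report something else, mostly with a low value. They report only what shows in the picture. A call takes as long as a camera call.
- search_frame(camera, name): "at" ([x, y, z] in m, in world coordinates, good to about 4 mm: the middle of the surface that is visible of it).
- tip_of(camera, name): "at" ([x, y, z] in m, in world coordinates, good to about 4 mm: a listed point, or the origin of a listed thing).
The state is a dict: "t": time; "joint_positions": joint angles; "joint_velocities": joint speeds; "tau": joint torques, N m; "ee_pos": TCP position; "tcp_rot": TCP orientation; "wrist_force": force on the tool from outside, world axes, zero at the start; "moment": the same for the moment, N m; "gripper_width": finger opening in m.
Only numpy, scipy, OpenCV 4.12 (cv2) and the standard library are available. Lean on these libraries where they do the work, as an engineer would, in place of code of your own. Each camera call takes 0.05 s, during which the arm holds its last target. There are 200 camera calls.

## Working session

There is one attempt and no reset: what is moved stays moved. The work goes in short steps, each a Python script; the robot and the scene stay as the last script left them, time stands still between calls to the robot, and variables do not carry over. Pictures are saved under pics/ and viewed, about 8 in all and at most 12, crops included, and the job is handed in when it is done.

```bash
mkdir -p pics; ls
python3 - <<'E'
from station import env, viewer, search_frame, tip_of
import cv2, numpy as np
np.set_printoptions(precision=4,suppress=True)
s=env.sense(); print(s['t'],s['ee_pos'],s['tcp_rot'],s['wrist_force'],s['gripper_width'])
ims=[]
for c in ("top","side"):
    p,d=viewer.read_camera(c); cv2.imwrite(f"pics/{c}0.png",p[:,:,::-1]); np.save(f"pics/{c}0.npy",d)
    i=viewer.camera_info(c); print(c,i)
    for n in ("tube","tube_short","holder","manifold","port_mouth","air_lever_tip","spool_wood","spool_dark","mug","bowl"):
        r=tip_of(c,n); print(n,[(np.round(x['at'],3),round(x['score'],2)) for x in r[:2]])
print(env.sense()['t'])
E
```

```text
pics
0.0 [ 0.2455 -0.6012  0.2136] [[-0.9258 -0.0008  0.3781]
 [-0.3781  0.0016 -0.9258]
 [ 0.0001 -1.     -0.0018]] [-0.3258  0.31    1.1885] 0.09205351799125237
top {'intrinsics': array([[544.6857,   0.    , 321.1064],
       [  0.    , 544.6857, 238.0072],
       [  0.    ,   0.    ,   1.    ]]), 'eye': array([ 0.4899, -0.0103,  1.1773]), 'rotation': array([[-0.0092,  0.9982, -0.0592],
       [-0.9999, -0.0089,  0.0052],
       [ 0.0047,  0.0593,  0.9982]])}
tube [(array([ 0.524, -0.178,  0.012]), 0.65)]
tube_short [(array([ 0.541, -0.267,  0.011]), 0.46)]
holder [(array([ 0.53 , -0.219, -0.001]), 0.89)]
manifold [(array([ 0.554,  0.14 , -0.001]), 0.56)]
port_mouth [(array([0.551, 0.215, 0.088]), 0.91), (array([ 0.532, -0.22 ,  0.002]), 0.37)]
air_lever_tip [(array([0.527, 0.059, 0.132]), 0.55)]
spool_wood [(array([0.469, 0.154, 0.003]), 0.5)]
spool_dark [(array([ 0.449, -0.218,  0.001]), 0.7), (array([ 0.469,  0.153, -0.001]), 0.48)]
mug [(array([ 0.685, -0.17 ,  0.   ]), 0.68)]
bowl [(array([0.711, 0.018, 0.001]), 0.88)]
side {'intrinsics': array([[501.7652,   0.    , 319.9987],
       [  0.    , 501.7652, 243.2125],
       [  0.    ,   0.    ,   1.    ]]), 'eye': array([ 0.0789, -0.5468,  0.5226]), 'rotation': array([[ 0.7462,  0.3381, -0.5735],
       [-0.6657,  0.3903, -0.636 ],
       [ 0.0088,  0.8564,  0.5162]])}
tube [(array([0.53 , 0.057, 0.13 ]), 0.69), (array([ 0.464,  0.155, -0.002]), 0.52)]
tube_short []
holder [(array([ 0.531, -0.221,  0.002]), 0.58), (array([ 0.448, -0.219,  0.004]), 0.33)]
manifold [(array([ 0.554,  0.137, -0.002]), 0.69)]
port_mouth [(array([0.552, 0.214, 0.089]), 0.72)]
air_lever_tip [(array([0.53 , 0.059, 0.131]), 0.69)]
spool_wood [(array([ 0.463,  0.154, -0.002]), 0.97), (array([0.552, 0.216, 0.085]), 0.73)]
spool_dark [(array([ 0.449, -0.214,  0.005]), 0.58)]
mug [(array([ 0.684, -0.168, -0.004]), 0.7)]
bowl [(array([0.717, 0.017, 0.001]), 0.81)]
1.1
```

View pics/top0.png

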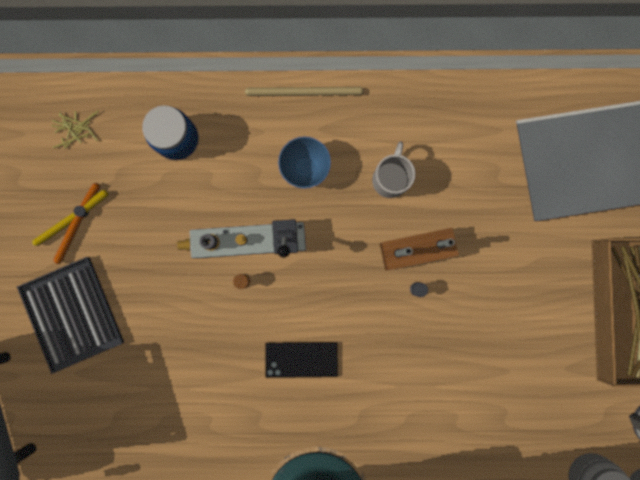

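View pics/side0.png

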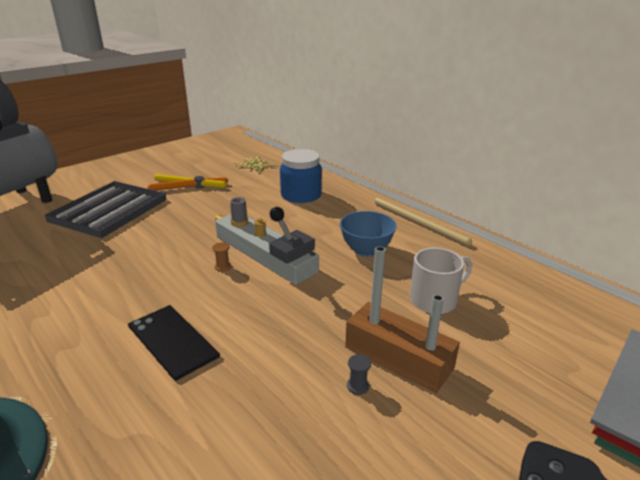

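Top view: manifold at (245,240), with the big connector at (208,241) and the lever ball at (284,251). The holder is at (420,249), with tubes at (403,252) and (445,243). In the side view the left tube, top at (380,248), is the longer one. I'll fit the tube axes and the port from depth.

```bash
cat > h.py <<'E'
from station import env, effector, solver, viewer, workorder, search_frame, tip_of
import numpy as np, cv2
np.set_printoptions(precision=4,suppress=True)
def cloud(c):
    s=env.sense(); p,d=viewer.read_camera(c); return p,unproj(c,d,s)
def unproj(c,d,s=None):
    i=viewer.camera_info(c); K=i['intrinsics']; v,u=np.mgrid[0:480,0:640]
    P=np.stack([(u-K[0,2])/K[0,0]*d,-(v-K[1,2])/K[1,1]*d,-d],-1)
    if c=='wrist':
        T=i['T_tool_cam']; P=P@T[:3,:3].T+T[:3,3]; P=P@s['tcp_rot'].T+s['ee_pos']
    else: P=P@i['rotation'].T+i['eye']
    P[d==0]=np.nan; return P
def near(P,x,y,r,z0,z1):
    m=(np.hypot(P[...,0]-x,P[...,1]-y)<r)&(P[...,2]>z0)&(P[...,2]<z1); return P[m]
def axis(Q,r=0.007):  # least-squares cylinder of radius r: x=a+b z, y=c+d z
    from scipy.optimize import least_squares
    f=lambda q: np.hypot(Q[:,0]-q[0]-q[1]*(Q[:,2]-.1),Q[:,1]-q[2]-q[3]*(Q[:,2]-.1))-r
    q=least_squares(f,[Q[:,0].mean(),0,Q[:,1].mean(),0],loss='soft_l1',f_scale=.002).x
    return q,np.median(abs(f(q)))
E
python3 - <<'E'
from h import *
for c in('top','side'):
    P=unproj(c,np.load(f'pics/{c}0.npy'))
    for n,x,y in(('A',.527,-.178),('B',.541,-.267)):
        Q=near(P,x,y,.03,.06,.2); print(c,n,len(Q),Q[:,2].max(),Q.mean(0)); 
        T=Q[Q[:,2]>Q[:,2].max()-.012]; print(' top',len(T),T.mean(0))
        if c=='side': print(' axis',axis(Q))
    for n,x,y,r,z in(('port',.551,.215,.025,.08),('brass',.551,.15,.02,.065),('ball',.527,.059,.025,.115)):
        Q=near(P,x,y,r,z,.2); print(c,n,len(Q),Q.mean(0),np.ptp(Q,axis=0),Q[:,2].max())
E
```

```text
top A 104 0.17379886157136015 [ 0.5232 -0.174   0.1398]
 top 47 [ 0.5239 -0.1766  0.1696]
top B 96 0.13559475608113547 [ 0.5406 -0.2623  0.1111]
 top 47 [ 0.5411 -0.2645  0.1301]
top port 160 [0.5497 0.2116 0.0879] [0.0305 0.029  0.0131] 0.09312952907774208
top brass 84 [0.554  0.1478 0.0697] [0.0186 0.0206 0.0124] 0.07750687771939302
top ball 141 [0.5269 0.0557 0.1378] [0.025  0.0234 0.0169] 0.14478620320793412
side A 692 0.17100097759902905 [ 0.5179 -0.1779  0.1198]
 top 112 [ 0.5191 -0.1769  0.1662]
 axis (array([ 0.5219, -0.0021, -0.1746, -0.0008]), np.float64(0.0005147444554434119))
side B 504 0.1309652998876557 [ 0.5354 -0.2655  0.0992]
 top 124 [ 0.5369 -0.2647  0.1266]
 axis (array([ 0.5395,  0.0026, -0.2629,  0.0009]), np.float64(0.000455760858029881))
side port 145 [0.5454 0.2124 0.0855] [0.0303 0.0318 0.0101] 0.0901918722006923
side brass 60 [0.5496 0.1478 0.0682] [0.02   0.0228 0.0091] 0.07409059526435019
side ball 188 [0.52   0.0523 0.1321] [0.0245 0.0215 0.0262] 0.1415936656139043
```

```bash
cat >> h.py <<'E'
def R(s=1): return np.array([[0,0,s],[-s,0,0],[0,-1,0]],float)
E
python3 - <<'E'
from h import *
for s in(1,-1):
    for p in([.5225,-.176,.28],[.5505,.2135,.30]): print(s,solver.inverse_kinematics(np.array(p),R(s)))
print(viewer.camera_info('wrist'))
env.reach(np.array([.5505,.2135,.30]),R(1)); print(env.sense()['ee_pos'])
p,P=cloud('wrist'); cv2.imwrite('pics/w_port.png',p[:,:,::-1]); np.save('pics/w_port.npy',P)
for n,x,y,r,z in(('port',.551,.214,.028,.08),('brass',.551,.15,.02,.065),('ball',.527,.059,.025,.115)):
    Q=near(P,x,y,r,z,.2); 
    if len(Q): print(n,len(Q),Q.mean(0),np.ptp(Q,axis=0),(Q.max(0)+Q.min(0))/2,Q[:,2].max())
print(tip_of('wrist','port_mouth'),env.sense()['t'])
E
```

```text
1 [ 0.6595  0.2834 -0.4781  1.748   0.1418  1.1444  0.1388]
1 [ 0.3159  0.499  -1.0317  1.6083  0.4418  1.2887 -0.7878]
-1 [ 0.2382  0.2377  0.0308  1.7752 -0.008   1.1288 -2.8699]
-1 [ 0.4381  0.66   -1.3153  1.6022  0.6473  1.3901  2.1932]
{'intrinsics': array([[386.3366,   0.    , 320.1226],
       [  0.    , 386.3366, 238.0858],
       [  0.    ,   0.    ,   1.    ]]), 'T_tool_cam': array([[-0.    , -0.9658, -0.2593, -0.0731],
       [-0.0007,  0.2593, -0.9658, -0.171 ],
       [ 1.    ,  0.0002, -0.0007,  0.001 ],
       [ 0.    ,  0.    ,  0.    ,  1.    ]])}
[0.5509 0.2125 0.2998]
port 622 [0.5511 0.2149 0.0892] [0.0315 0.0295 0.0135] [0.5511 0.2145 0.0869] 0.09366786331336757
brass 305 [0.5551 0.1498 0.0702] [0.0209 0.0212 0.0115] [0.5553 0.1489 0.0709] 0.07667184449733208
ball 316 [0.5292 0.0656 0.1337] [0.025  0.0141 0.0268] [0.5278 0.0633 0.1286] 0.14203173113268283
[{'at': [0.5497, 0.2158, 0.0886], 'score': 0.69}, {'at': [0.7164, 0.0203, -0.0003], 'score': 0.57}] 4.2667
```

Run:
```python
from h import *
P=np.load('pics/w_port.npy'); p=cv2.imread('pics/w_port.png')
m=(np.hypot(P[...,0]-.551,P[...,1]-.2145)<.03)&(P[...,2]>.083)
v,u=np.where(m); print(u.min(),u.max(),v.min(),v.max())
# outer top-ring fit
Q=P[m]; Q=Q[Q[:,2]>.086]
(c,r)=cv2.minEnclosingCircle(Q[:,:2].astype(np.float32)); print('ring circle',c,r)
u0,v0=int(u.mean()),int(v.mean())
cr=p[max(0,v0-60):v0+60,max(0,u0-60):u0+60]
a=cv2.resize(cr,(480,480),interpolation=cv2.INTER_CUBIC); b=cv2.resize(p,(320,240))
o=np.zeros((480,800,3),np.uint8); o[:,:480]=a[:480,:480]; o[:240,480:]=b; cv2.imwrite('pics/w_port_v.png',o); print(u0,v0)
```

```text
169 468 191 479
ring circle (0.5516645908355713, 0.22532925009727478) 0.02616540901362896
323 411
```

View pics/w_port_v.png

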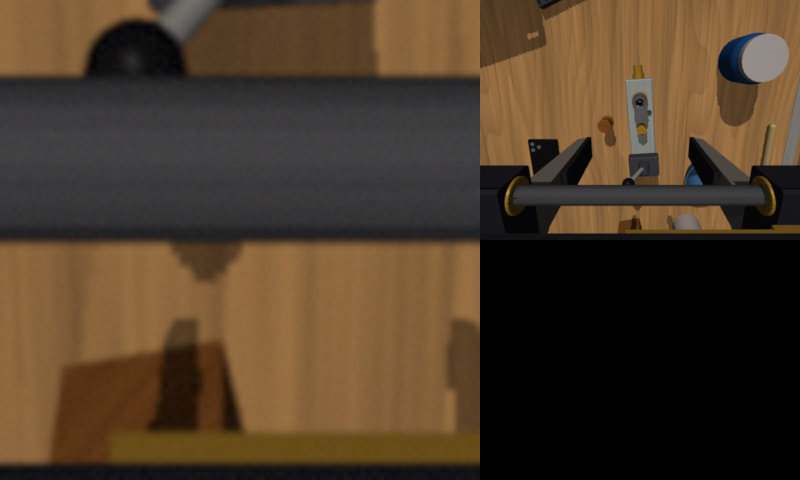

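The port is at about (320,206) in the full wrist frame. All cameras agree on its position to about 2 mm: roughly (0.551, 0.2143). Next I grasp the long tube.

Run:
```python
from h import *
X=np.array([.5225,-.176,0])
env.reach(X+[0,0,.30],R(1)); e=env.sense(); print(e['ee_pos'])
p,P=cloud('wrist'); Q=near(P,.523,-.176,.015,.155,.185); print('top ring',len(Q),Q.mean(0),(Q.max(0)+Q.min(0))/2,Q[:,2].max())
Q=near(P,.541,-.265,.015,.115,.145); print('short',len(Q),Q.mean(0) if len(Q) else '')
env.movel(X+[0,0,.121],rate=.12); e=env.sense(); print(e['ee_pos'],e['wrist_force'])
effector.grasp(squeeze=50); e=env.sense(); print(e['gripper_width'],e['wrist_force'],e['ee_pos'],e['t'])
```

```text
[ 0.523  -0.1745  0.3002]
top ring 289 [ 0.5247 -0.175   0.1694] [ 0.5248 -0.1762  0.1644] 0.17308885437848662
short 244 [ 0.5423 -0.2626  0.1282]
[ 0.523  -0.1761  0.1217] [-0.0913  0.2284  0.3835]
0.012657692777731495 [ 0.4837 -0.8461  0.2662] [ 0.5225 -0.176   0.121 ] 8.575
```

Run:
```python
from h import *
env.movel(np.array([.5225,-.176,.30]),rate=.15); e=env.sense(); print(e['gripper_width'],e['wrist_force'],e['ee_pos'])
env.movel(np.array([.551,.2143,.30]),rate=.2); env.pause(.2); e=env.sense(); print(e['wrist_force'],e['moment'],e['ee_pos'],e['t'])
for c in('side','top','wrist'):
    p,P=cloud(c); cv2.imwrite(f'pics/h_{c}.png',p[:,:,::-1]); np.save(f'pics/h_{c}.npy',P)
    Q=near(P,e['ee_pos'][0],e['ee_pos'][1],.022,.15,.265); print(c,len(Q))
    if len(Q)>60:
        q,r=axis(Q); print(q,r,'foot z',Q[:,2].min(),'foot xy',q[0]+q[1]*.085,q[2]+q[3]*.085)
```

```text
0.013123666758798846 [-0.2519 -0.0434 -0.5311] [ 0.522  -0.176   0.2991]
[-0.5128 -0.5325 -0.1637] [-0.0536 -0.0552 -0.0379] [0.5511 0.2137 0.3   ] 12.225
side 326
[ 0.5492 -0.0033  0.2151  0.0009] 0.0007556676683640254 foot z 0.18791773840583997 foot xy 0.5489219885127666 0.21521078907997188
top 79
[0.5513 0.0026 0.2122 0.0067] 0.0002586135275166714 foot z 0.1888977026516775 foot xy 0.5515284682850691 0.2127782990480913
wrist 615
[ 0.5525 -0.0036  0.2133  0.0021] 0.00011366401306954835 foot z 0.19169501045574971 foot xy 0.5522323591059785 0.21344784926676738
```

View pics/h_side.png

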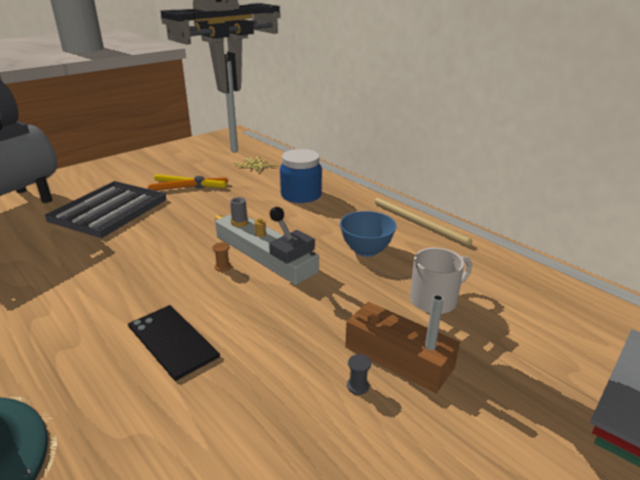

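The side view shows the tube held upright with its foot at (234,151), clear of the port at (239,203). I'll measure the port relative to the tube in the same cameras by fitting the connector as a 16 mm radius cylinder.

Run:
```python
from h import *
from scipy.optimize import least_squares
def cyl(Q,r):
    f=lambda q: np.hypot(Q[:,0]-q[0],Q[:,1]-q[1])-r
    q=least_squares(f,Q[:,:2].mean(0),loss='soft_l1',f_scale=.001).x; return q,np.median(abs(f(q)))
for n,P in(('side0',unproj('side',np.load('pics/side0.npy'))),('hside',np.load('pics/h_side.npy'))):
    Q=near(P,.551,.2145,.024,.06,.085); print(n,len(Q),cyl(Q,.016))
for n in('w_port','h_wrist','h_top'):
    P=np.load(f'pics/{n}.npy'); Q=near(P,.551,.2145,.02,.084,.098)
    if len(Q): print(n,len(Q),Q.mean(0),(Q.max(0)+Q.min(0))/2)
```

```text
side0 207 (array([0.5473, 0.2157]), np.float64(0.0010624961718470952))
hside 207 (array([0.5475, 0.2157]), np.float64(0.0009652724645589708))
w_port 569 [0.5511 0.2144 0.0898] [0.5511 0.2145 0.0889]
h_wrist 575 [0.551  0.2143 0.0898] [0.5508 0.2139 0.0885]
h_top 136 [0.5499 0.2123 0.0889] [0.5506 0.2124 0.0893]
```

Run:
```python
from h import *
x,y=.5496,.2147
env.movel(np.array([x,y,.210]),rate=.12); env.pause(.2)
b=np.mean([env.sense()['wrist_force'] for _ in range(3)],0); e=env.sense(); print('base',b,e['ee_pos'],e['t'])
z=.210; n=0; log=[]
while z>.205-.05:
    z-=.001 if z>.187 else .0005
    env.movel(np.array([x,y,z]),rate=.015)
    e=env.sense(); f=e['wrist_force']-b; log.append((round(z,4),*np.round(e['ee_pos'],4),*np.round(f,1),round(e['gripper_width'],4),round(e['t'],2)))
    if f[2]>20 or np.hypot(f[0],f[1])>10: break
for l in log: print(*l)
```

```text
base [-0.3445 -0.1957 -0.1542] [0.55   0.2149 0.2108] 13.475
0.209 0.5497 0.2146 0.2091 0.6 0.6 -0.6 0.0129 13.72
0.208 0.5496 0.2146 0.2079 0.3 -0.9 -0.1 0.0134 13.97
0.207 0.5495 0.2147 0.2069 -0.2 0.3 -0.6 0.0132 14.22
0.206 0.5496 0.2147 0.2059 1.4 -0.1 -0.3 0.0129 14.47
0.205 0.5495 0.2147 0.2049 0.7 0.4 0.1 0.013 14.72
0.204 0.5495 0.2147 0.2039 0.7 -0.3 -0.1 0.013 14.97
0.203 0.5496 0.2147 0.2029 0.2 -0.1 -0.1 0.0129 15.22
0.202 0.5496 0.2147 0.2019 0.3 0.9 -0.6 0.0134 15.47
0.201 0.5496 0.2147 0.2009 0.7 0.5 0.2 0.0132 15.72
0.2 0.5496 0.2147 0.1999 0.8 0.6 -0.6 0.0128 15.97
0.199 0.5496 0.2147 0.1989 1.0 0.0 -0.9 0.013 16.23
0.198 0.5496 0.2147 0.1979 0.7 -0.4 -1.0 0.0131 16.48
0.197 0.5496 0.2147 0.1969 0.4 0.2 -0.9 0.0129 16.73
0.196 0.5496 0.2146 0.1959 0.1 0.8 -0.3 0.0128 16.98
0.195 0.5496 0.2147 0.1949 -0.2 0.5 -0.7 0.0129 17.23
0.194 0.5497 0.2147 0.194 1.1 0.1 0.0 0.0135 17.48
0.193 0.5497 0.2147 0.193 1.3 0.2 0.3 0.0133 17.73
0.192 0.5497 0.2147 0.1919 1.5 -0.1 0.2 0.0133 17.98
0.191 0.5496 0.2146 0.1908 0.9 -0.0 -0.8 0.0132 18.23
0.19 0.5496 0.2146 0.1898 1.4 0.6 -
[... 2174 characters left out ...]
 0.2152 0.1699 -1.8 -2.2 13.0 0.0132 28.73
0.1675 0.5499 0.2152 0.1694 -3.1 -1.8 13.2 0.0136 28.98
0.167 0.5499 0.2152 0.1689 -2.0 -1.4 13.6 0.0135 29.23
0.1665 0.55 0.2152 0.1684 -2.3 -2.2 13.9 0.0128 29.48
0.166 0.5499 0.2152 0.1679 -1.3 -1.4 13.6 0.0134 29.73
0.1655 0.55 0.2152 0.1674 -2.3 -2.3 12.8 0.013 29.98
0.165 0.5499 0.2152 0.1669 -1.0 -2.7 12.8 0.0136 30.23
0.1645 0.5499 0.2152 0.1664 -2.6 -1.6 13.6 0.0132 30.48
0.164 0.5499 0.2152 0.1659 -1.6 -1.8 13.4 0.013 30.73
0.1635 0.55 0.2153 0.1655 -2.7 -1.0 14.6 0.0131 30.98
0.163 0.5501 0.2153 0.1655 -2.8 -2.7 16.8 0.0128 31.23
0.1625 0.5501 0.2154 0.1654 -3.6 -2.5 19.7 0.0134 31.48
0.162 0.5501 0.2156 0.1653 -3.7 -3.4 21.5 0.0133 31.73
```

Contact with the seal came at TCP z 0.1774. The load stayed steady at about 13 N, then rose sharply at 0.1654, exactly 12 mm later. That is the hard bottom, reached at 21.5 N. I'll relax the push, release and retreat upward.

Run:
```python
from h import *
env.movel(np.array([.5499,.2152,.1645]),rate=.02); e=env.sense(); print(e['wrist_force'],e['ee_pos'])
effector.release(); env.pause(.2); e=env.sense(); print(e['gripper_width'],e['wrist_force'],e['ee_pos'])
env.movel(np.array([.5499,.2152,.30]),rate=.15); env.pause(.2); e=env.sense(); print(e['t'],e['wrist_force'])
for c in('side','wrist'):
    p,P=cloud(c); cv2.imwrite(f'pics/r_{c}.png',p[:,:,::-1])
    Q=near(P,.55,.2147,.014,.10,.23); q,r=axis(Q); print(c,len(Q),q,r,'top',np.percentile(Q[:,2],99))
    Q=near(P,.528,.059,.03,.115,.2); print(' ball',len(Q),Q.mean(0),(Q.max(0)+Q.min(0))/2)
    print([ (np.round(x['at'],3),x['score']) for x in tip_of(c,'air_lever_tip')])
```

```text
[-2.3078 -1.7235  9.3548] [0.5501 0.2153 0.1655]
0.09186330465533782 [-0.0288 -0.3754  0.5323] [0.5499 0.2152 0.1645]
34.6667 [-0.3703  0.6586 -0.2987]
side 436 [0.5473 0.0025 0.2163 0.0028] 0.00071648706032853 top 0.2132422705601518
 ball 187 [0.5201 0.0525 0.132 ] [0.5229 0.0551 0.1285]
[(array([0.531, 0.057, 0.13 ]), 0.72)]
wrist 784 [ 0.5512 -0.0006  0.2143  0.0017] 0.00018962655142497255 top 0.21720471406851502
 ball 257 [0.5294 0.0662 0.132 ] [0.5286 0.0636 0.1281]
[(array([0.529, 0.055, 0.13 ]), 0.58)]
```

View pics/r_side.png

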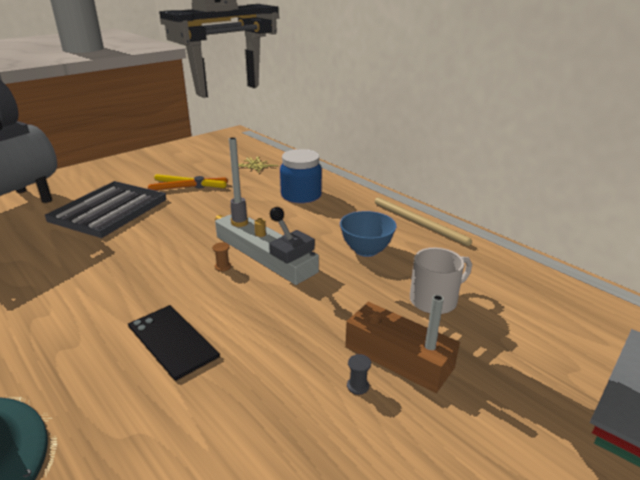

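The tube stands upright in the big connector at (238,200), top at (233,140). It's released, and the lever is still closed with its ball at (278,214). Now I throw the lever with the fingers shut.

Run:
```python
from h import *
y=.059
effector.grasp(squeeze=10)
env.movel(np.array([.46,y,.30]),rate=.2)
env.movel(np.array([.46,y,.118]),rate=.2); env.pause(.2)
b=np.mean([env.sense()['wrist_force'] for _ in range(3)],0); print(env.sense()['t'],b)
x=.48; log=[]; env.movel(np.array([x,y,.118]),rate=.1)
while x<.600:
    x+=.004 if x<.55 else .002
    try: env.movel(np.array([x,y,.118]),rate=.06)
    except env.PlanningError as ex: print(ex); break
    e=env.sense(); f=e['wrist_force']-b; log.append((round(x,3),*np.round(e['ee_pos'],4),*np.round(f,1),round(e['t'],2)))
    if np.linalg.norm(f)>7: break
for l in log: print(*l)
```

```text
38.5167 [-0.3372  0.2282  0.075 ]
0.484 0.4839 0.059 0.118 0.4 0.1 0.2 39.12
0.488 0.4882 0.059 0.118 0.8 -0.3 0.5 39.37
0.492 0.4922 0.0591 0.118 0.5 0.2 0.7 39.62
0.496 0.4962 0.059 0.118 0.3 -0.2 -0.5 39.87
0.5 0.5002 0.059 0.118 0.4 -0.8 -0.2 40.12
0.504 0.5042 0.0591 0.118 0.1 0.6 0.7 40.37
0.508 0.5084 0.059 0.118 0.9 -0.2 -0.4 40.62
0.512 0.5125 0.059 0.118 0.6 0.1 -0.4 40.87
0.516 0.5164 0.059 0.118 0.2 -0.0 0.1 41.12
0.52 0.5204 0.059 0.118 0.2 -0.4 -0.5 41.37
0.524 0.5244 0.059 0.118 -0.1 -0.2 -0.0 41.62
0.528 0.5283 0.059 0.118 0.2 0.3 0.5 41.87
0.532 0.5323 0.059 0.118 0.5 0.5 -0.0 42.12
0.536 0.5363 0.059 0.118 -0.1 -0.9 0.1 42.37
0.54 0.5403 0.0589 0.118 1.0 -0.0 -0.1 42.62
0.544 0.5443 0.059 0.118 0.7 0.3 -0.3 42.87
0.548 0.5483 0.059 0.118 0.9 -0.4 -0.1 43.12
0.552 0.5523 0.059 0.118 0.3 -0.4 0.7 43.37
0.554 0.5541 0.059 0.118 0.8 0.2 -0.6 43.62
0.556 0.5561 0.059 0.118 0.2 -0.5 -0.6 43.87
0.558 0.5582 0.059 0.118 -0.5 0.3 -0.2 44.12
0.56 0.5602 0.059 0.118 -1.7 -0.5 -0.4 44.37
0.562 0.5622 0.059 0.118 0.6 -0.1 -0.5 44.62
0.564 0.5642 0.059 0.118 0.6 0.2 -0.8 44.87
0.566 0.5662 0.059 0.118 1.2 0.2 -0.7 45.12
0.568 0.5682 0.059 0.118 -0.2 -0.1 -0.6 45.37
0.57 0.5691 0.059 0.1178 -3.9 -0.4 2.1 45.62
0.572 0.5694 0.059 0.1177 -10.0 -1.7 5.8 45.87
```

Run:
```python
from h import *
env.movel(np.array([.52,.059,.118]),rate=.12); env.movel(np.array([.46,.059,.30]),rate=.2); env.pause(.3)
e=env.sense(); print(e['t'],e['wrist_force'])
for c in('side','top'):
    p,P=cloud(c); cv2.imwrite(f'pics/f_{c}.png',p[:,:,::-1])
    Q=near(P,.592,.06,.025,.11,.16); print(c,'ball',len(Q),Q.mean(0),(Q.max(0)+Q.min(0))/2)
    Q=near(P,.55,.2147,.016,.10,.24); q,r=axis(Q); print(' tube',len(Q),q,r,np.percentile(Q[:,2],99))
    for n in('air_lever_tip','tube_short','spool_wood','spool_dark','mug','bowl'): print(n,[np.round(x['at'],3) for x in tip_of(c,n)[:2]])
```

```text
47.8583 [0.1271 0.1914 0.1669]
side ball 190 [0.5872 0.0573 0.1283] [0.5896 0.0594 0.1248]
 tube 436 [0.5474 0.0034 0.2161 0.006 ] 0.0007790274147319522 0.2134805933573453
air_lever_tip [array([0.598, 0.063, 0.127])]
tube_short []
spool_wood [array([ 0.466,  0.156, -0.001])]
spool_dark [array([ 0.447, -0.217,  0.004]), array([0.71 , 0.018, 0.001])]
mug [array([ 0.687, -0.168, -0.002]), array([ 0.448, -0.214,  0.004])]
bowl [array([0.715, 0.018, 0.001]), array([ 0.681, -0.168, -0.004])]
top ball 142 [0.5943 0.0599 0.1359] [0.5947 0.0603 0.1273]
 tube 146 [0.5502 0.0062 0.2138 0.0027] 0.0003152356685642405 0.2174287269041274
air_lever_tip [array([0.594, 0.062, 0.131])]
tube_short [array([ 0.539, -0.266,  0.008])]
spool_wood []
spool_dark [array([ 0.447, -0.218,  0.   ])]
mug [array([ 0.682, -0.165, -0.   ])]
bowl [array([ 0.71 ,  0.018, -0.   ]), array([ 0.541, -0.272,  0.01 ])]
```

View pics/f_side.png

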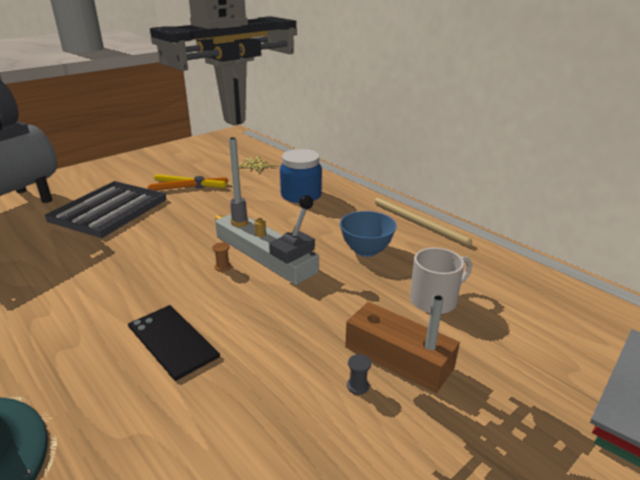

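The lever now leans the other way, with its ball at (306,202). The measured ball moved from x 0.528 to 0.595, which is full throw. The tube still stands in the connector, top at (233,140), and the loose things haven't moved. Handing in.

```bash
python3 -c "
from h import *
workorder.finish_job(); print(env.sense()['t'])"
```

```text
the job is handed in; nothing more can be done
the job is handed in; nothing more can be done
```

The longer tube is fully home in the big connector, the lever is thrown right over, and I handed the job in at about 48 s of the 64 s allowed. `finish_job` gives no verdict.

- **Tube:** I lifted it out of the holder and lowered it into the connector in small steps. The seal took a steady 13 N or so for 12.0 mm, then the load rose sharply to 21.5 N, which is the hard bottom. I eased off, let go and raised the gripper.
- **Lever:** I pushed it over with the fingers shut until it met its stop at about 12 N, then backed the arm clear.

**Last checks:**
- **Tube position:** the top is still at about 0.214 m, as it should be when seated. The tilt is under 0.01 rad and it is within about 1–2 mm of the bore axis.
- **Lever:** the ball went from x 0.528 to about 0.595 m, which matches fully open.
- **Other objects:** the short tube, spools, mug and bowl are within detection error (about 4 mm) of where they started.

**Disagreements:** the cameras differed by 2–4 mm on absolute positions, so I aligned the tube to the port by their relative position within each camera. The gripper read about 13 mm on the 14 mm tube, but it held without slipping. In the final look the side camera missed the short tube and the top camera missed the wooden spool. The other camera confirmed each one.

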